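Find and mark the balance point of a brush handle

ROBOT

A 6-joint arm with a two-finger parallel gripper is mounted at the origin on the work surface. World frame = base frame: x ahead of the robot, y to its left, z up, the work surface at z = 0. Lengths are in m, angles in rad, forces in N, time in s.
With the tool pointing down it reaches from about 0.325 to 0.9 m from the base axis. Payload 6.1 kg.
Tool frame: the origin (TCP) lies midway between the tips of the shut fingers; the grasp point (between the pads) lies 19 mm behind it; x points along the fingers, y is the direction in which the jaws open and shut, and the axes are right-handed (so a half turn about x gives the same grasp; the last joint's range is limited). The gripper opens to 85 mm and grips with 20 to 120 N. Pads are 22 mm wide; open, the fingers measure 114 mm over their backs; the gripper's body (76 mm by 85 mm) begins 54 mm behind the grasp point. The pads swing forward as they close: fully open they stand 13 mm farther back than shut.
Start: joints at [1.03, 0.22, 1.526, -0, 1.395, -0.126], TCP at [0.252, 0.572, 0.231] pointing down, gripper open.
Joint ranges: [-2.98, 2.98], [-0.91, 2.08], [0.09, 2.57], [-1.24, 4.39], [0.2, 2.65], [-2.68, 2.68]. Speed limits (rad/s): [2.57, 2.57, 3.01, 3.14, 3.14, 3.14].

INTERFACE

Orientations are given as [roll, pitch, yaw] about the fixed x, y, z axes, in that order (R = Rz(yaw) Ry(pitch) Rx(roll)).
In Python, from plant import movep, move_l, set_joints, gripper_to, hold, inverse_kinematics, observe, get_image, get_calibration, Unreachable, job_done gives the robot as it stands. Calls block until the motion is done:
- movep(position, orientation): joint-space move of the TCP to a pose.
- move_l(position, feed=0.15, rotation=None, max_force=None): straight line of the TCP; rotation=None keeps the orientation; feed is the mean speed in m/s. With max_force (N) it stops when the force on the tool has changed by that much, and returns True; else False.
- set_joints(angles): joint-space move.
- gripper_to(opening, f_grip=None): finger opening in m; f_grip is the grip in N (None keeps the last); returns when the fingers have stopped.
- hold(seconds).
- inverse_kinematics(position, orientation): joint angles nearest the present ones, or None.
- observe(): the state.
- get_image(name): name is "scene" or "top" or "wrist"; returns (picture, depth): 420x560x3 uint8, red, green, blue; 420x560 float32, m along the optical axis (not along the pixel's ray), 0 where there is no reading.
- get_calibration(name): a dict with "intrinsics" (3x3 intrinsics, pixels), "world_from_camera" (4x4, takes a point from camera to world coordinates). Camera axes: x right, y down, z forward; pixel columns grow to the right and rows downward; lengths in m; the calibration is good to about 2 mm. The wrist camera is an equidistant fisheye: a pixel r from the principal point sees the ray r / f radians off the axis. A picture is of the moment at which its call begins: read the wrist's pose just before it. get_calibration takes no time and is no camera call; for the wrist camera it gives the pose at the moment of the call.
A pose or a line that the arm cannot do raises Unreachable and nothing moves.
- job_done(): hands the job in, once; it reports no verdict.
The state is a dict: "time_s": time; "q": joint angles; "joint_velocities": joint speeds; "joint_torque": joint torques, N m; "eef_pos": TCP position; "tcp_rot": TCP orientation; "ft_force": force on the tool from outside, world axes, zero at the start; "torque": the same for the moment, N m; "opening": finger opening in m.
Only numpy, scipy, OpenCV 4.12 (cv2) and the standard library are available. Lean on these libraries where they do the work, as an engineer would, in place of code of your own. Each camera call takes 0.05 s, during which the arm holds its last target. There are 200 camera calls.

TASK

The bamboo brush handle lies tipped over on the knife edge of the balance stand: slide it along through the notch, gently and without lifting it off, until it balances level there by itself with nothing touching it. Then press the spring marker above the edge lightly down so that its point touches the handle there, and let the marker spring back up, leaving the handle still balanced; never let the point touch the handle while it is tipped, and leave everything else alone.

Things in the scene. Friction and masses are not known exactly. Their poses are not given: they have to be found in the camera images.
- handle: Straight round bamboo rod across the stand, 14 mm thick, 320 mm long, 120-180 g, black socket (no step) at its -y end. Origin on its axis at mid-length, y along it. A hidden weight puts its balance point up to 30 mm either side of mid-length, differently each time. At first its middle is 44 to 49 mm to the stand's +y side of the edge and its +y end is down. Grip across it, beyond the forks.
- stand: Fixed balance stand; origin on the table under the middle of the edge, z up, y along the handle. Wooden base 12 mm thick, x -57 to 93, y -110 to 110 mm. Steel blade with a V notch in the middle, where the handle lies. A 16 mm square column at x 66 mm and an arm 106 to 120 mm above the table (x -12 to 74 mm) hold the marker over the notch. Blade and handle bear at most 20 N.
- edge (a point): Middle of the knife edge, fixed to the stand, with its axes, at the height of the level handle's axis (78 mm above the table). The edge is 5 mm wide along the handle: it stays level if its balance point is within 2.5 mm of this point, else it tips 0.1 rad to the heavy side, onto a wire fork (a lean under 0.05 rad, clear of both forks, is balanced). It settles about 1.5 s after being let go.
- cap (a point): Centre of the top of the marker's round wooden cap (22 mm in diameter, 8 mm thick), straight above the knife edge, 143 mm above the table when the marker is up. The cap is pushed straight down.
- marker (a joint): How far the spring marker is pushed down, in m: 0 up, its point meets the level handle at about 0.012, travel at most 0.016. The spring takes 1.5 N to start and 4.5 N when the point meets the handle, and lifts it again when let go. The point must press the handle with 0.5 to 12 N.
- ferrule: Bystander: small black upright socket cup, 22 mm wide, 26 mm high, standing on the wooden base plate of the stand; leave alone. Origin at the centre of its underside.
- file: Bystander: flat steel file with wooden handle, 230 mm long, 18 mm high, lying on the table along y beyond the stand's column; leave alone. Origin on the table under the middle of the blade, handle to -y.
- bowl: Bystander: white bowl, 140 mm wide, 60 mm high; leave alone. Origin at the centre of its underside.
- pot: Bystander: blue cup, 70 mm wide, 80 mm high; leave alone. Origin at the centre of its underside.
- weight: Bystander: brass cylinder 44 mm wide, 30 mm high, on a flat wooden block 18 mm thick; leave alone. Origin at the centre of its underside.
- fork (a point): Middle of the fork on the stand's +y side, 90 mm from the edge, 97 mm above the table (prong tops); its twin is at -90 mm. U of 4 mm wire, prongs 20 mm apart inside; it guides the handle sideways and stops its tipping 9 mm below level.

How it is judged:
On the way, in this order (a step that is already met when the one before it is completed fails the run):
1. the handle balances level on the knife edge by itself, touched by nothing else, the marker still up (angle between handle's own y axis and vertical between 1.5208 and 1.6208 rad and horizontal distance between handle and edge below 0.04 m and z of handle in the frame of stand between 0.074 and 0.083 m and contact force between each of the arm, the fingers, marker and handle below 0.05 N and value of joint marker below 0.004 m), for 0.5 s.
2. the marker's point presses the level handle (angle between handle's own y axis and vertical between 1.5208 and 1.6208 rad and horizontal distance between handle and edge below 0.04 m and contact force between marker and handle above 0.5 N), for 0.05 s.
At the end, for the whole second after the job is handed in: The handle lies at rest in the notch, level within 0.05 rad, its middle within 40 mm of the knife edge, untouched, and the marker is back up (pushed in less than 4 mm), after its point has pressed the balanced handle with at least 0.5 N (angle between handle's own y axis and vertical between 1.5208 and 1.6208 rad and horizontal distance between handle and edge below 0.04 m and z of handle in the frame of stand between 0.074 and 0.083 m and value of joint marker below 0.004 m and linear speed of handle below 0.02 m/s).
It fails at once if the marker's point touches the handle while the handle is tipped by more than 0.07 rad (contact force between marker and handle above 0.2 N and (angle between handle's own y axis and vertical below 1.5008 rad or angle between handle's own y axis and vertical above 1.6408 rad)).
It fails at once if the marker's point presses the handle with more than 12 N (contact force between marker and handle above 12 N).
It fails at once if the handle is pressed on the stand with more than 20 N (contact force between handle and stand above 20 N).
It fails at once if the handle is lifted off or falls from the stand (z of handle in the frame of stand above 0.095 m or z of handle in the frame of stand below 0.06 m).
It fails at once if a bystander is moved by more than 15 mm (distance of any of ferrule, file, bowl, pot, weight from where it was at the start of the episode above 0.015 m).
It also fails if it takes over 70 s, if anything falls off the work surface, if the arm or the gripper's body presses on something with over 40 N, if the wrist force passes 120 N, or if a joint passes its speed limit or range.

## Working session

There is one attempt and no reset: what is moved stays moved. The work goes in short steps, each a Python script; the robot and the scene stay as the last script left them, time stands still between calls to the robot, and variables do not carry over. Pictures are saved under pics/ and viewed, on a budget of 10 in all, crops included, one or two more only if the job needs it, and the job is handed in when it is done.

```bash
ls; mkdir -p pics; python3 - <<'E'
from plant import *
import cv2,numpy as np
for n in("top","scene"):
    im,d=get_image(n); c=get_calibration(n)
    cv2.imwrite(f"pics/{n}0.png",im[:,:,::-1]); np.savez(f"{n}0.npz",im=im,d=d,K=c["intrinsics"],T=c["world_from_camera"])
    print(n,c["intrinsics"],c["world_from_camera"])
print(observe())
E
```

```text
pics
top [[399.27559254   0.         275.93242279]
 [  0.         399.27559254 208.40936386]
 [  0.           0.           1.        ]] [[-0.02467925 -0.99527098  0.09395     0.43967516]
 [-0.99967965  0.02509746  0.00327225 -0.00365088]
 [-0.00561468 -0.09383915 -0.99557154  1.00211555]
 [ 0.          0.          0.          1.        ]]
scene [[500.59685671   0.         271.19954197]
 [  0.         500.59685671 215.08374568]
 [  0.           0.           1.        ]] [[-0.70462171  0.4633414  -0.53742254  1.17878502]
 [ 0.70927069  0.4823728  -0.51405406  0.62095647]
 [ 0.02105549 -0.74339171 -0.66852482  0.92031627]
 [ 0.          0.          0.          1.        ]]
{'time_s': 0.1, 'q': array([ 1.02988224e+00,  2.21172881e-01,  1.52754927e+00, -5.73023575e-06,
        1.39468973e+00, -1.26091262e-01]), 'joint_velocities': array([ 0.00096966, -0.00175297, -0.00161723,  0.00029137,  0.00189793,
       -0.00092042]), 'joint_torque': array([ 8.41589244e-04, -4.98244607e+01, -3.90546119e+01, -2.01296916e-04,
        5.75824262e-03, -6.33386480e-05]), 'eef_pos': array([0.25159806, 0.57150187, 0.23026494]), 'tcp_rot': array([-1.69378751,  1.56897709, -2.10860933]), 'ft_force': array([ 0.26719934, -0.5359848 , -0.25690299]), 'torque': array([-0.02656332,  0.02677542, -0.03318843]), 'opening': 0.08517291298408228}
```

View pics/top0.png

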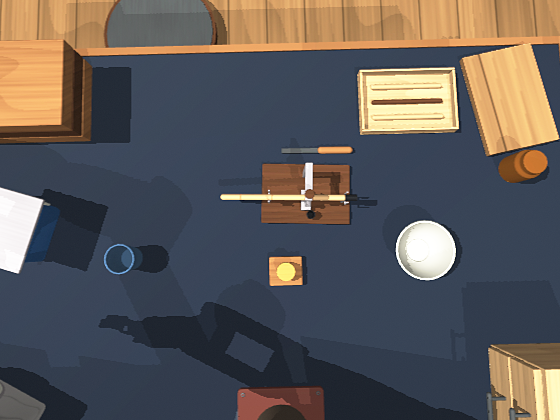

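View pics/scene0.png

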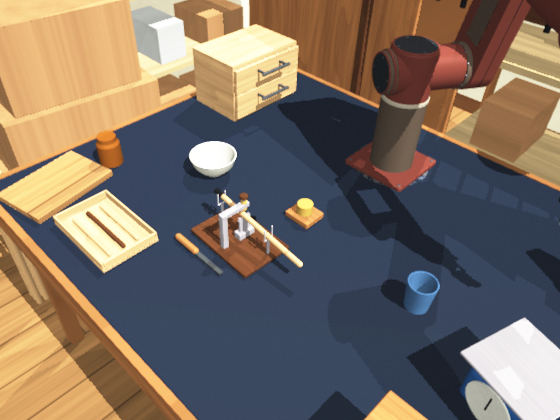

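The top view shows the stand's base at about (261–351, 163–224) and the handle from (221,197) to (350,198). The cap is near (309,194), the ferrule at (310,215) and the weight at (286,271). The scene view agrees. Next I measure with depth and an enlarged crop.

```bash
cat > h.py <<'E'
import numpy as np,cv2
def cloud(f):
    z=np.load(f);d=z["d"];K=z["K"];T=z["T"];v,u=np.mgrid[:d.shape[0],:d.shape[1]]
    P=np.stack([(u-K[0,2])/K[0,0]*d,(v-K[1,2])/K[1,1]*d,d],-1)@T[:3,:3].T+T[:3,3]
    P[d==0]=np.nan
    return P,z["im"]
E
python3 - <<'E'
from h import *
P,im=cloud("top0.npz")
cv2.imwrite("pics/topc.png",cv2.resize(im[140:240,210:380,::-1],None,fx=4.7,fy=4.7,interpolation=cv2.INTER_CUBIC))
S=P[145:235,215:380].reshape(-1,3)
print("table z",np.nanmedian(P[300:330,300:400,2]))
b=S[(S[:,2]>.007)&(S[:,2]<.017)]
for _ in range(1): print("base",len(b),cv2.minAreaRect(b[:,:2].astype(np.float32)),np.median(b,0), np.percentile(b,[1,99],axis=0))
h=S[(S[:,2]>.05)&(S[:,2]<.1)]
# bamboo colour
I=im[145:235,215:380].reshape(-1,3).astype(int)
m=(S[:,2]>.05)&(S[:,2]<.1)&(I[:,0]>150)&(I[:,0]-I[:,2]>40)
h=S[m];print("handle",len(h),h.min(0),h.max(0),cv2.fitLine(h[:,:2].astype(np.float32),cv2.DIST_HUBER,0,.001,.001).ravel())
for y in np.arange(-.2,.2,.02):
    k=h[abs(h[:,1]-y)<.01]
    if len(k):print(round(y,3),len(k),k.mean(0).round(4),k[:,2].max().round(4))
c=S[(S[:,2]>.13)];print("cap",len(c),c.mean(0),c.min(0),c.max(0))
E
```

```text
table z 5.912311568323503e-06
base 4506 ((0.5907498002052307, -0.08297395706176758), (0.2374609261751175, 0.1976754516363144), 88.8580322265625) [ 0.58086644 -0.06940683  0.01203701] [[ 0.49486516 -0.18225128  0.007806  ]
 [ 0.68472222  0.03415227  0.01638555]]
handle 671 [ 0.54128081 -0.15732119  0.06007834] [0.56595798 0.13145135 0.09979661] [ 0.0465027   0.9989182   0.5540626  -0.00881779]
-0.16 23 [ 0.547  -0.1537  0.0923] 0.0971
-0.14 54 [ 0.5475 -0.1393  0.0898] 0.0941
-0.12 45 [ 0.549  -0.1199  0.0885] 0.0933
-0.1 46 [ 0.5494 -0.1005  0.0867] 0.0923
-0.08 8 [ 0.5486 -0.0877  0.0862] 0.0887
-0.06 39 [ 0.5517 -0.058   0.083 ] 0.0998
-0.04 49 [ 0.5534 -0.04    0.0804] 0.0866
-0.02 54 [ 0.5542 -0.0201  0.0784] 0.0833
-0.0 48 [ 5.55e-01 -3.00e-04  7.65e-02] 0.08
0.02 53 [0.5558 0.0197 0.0745] 0.0784
0.04 48 [0.5565 0.0396 0.0724] 0.0765
0.06 54 [0.5572 0.0597 0.0707] 0.0744
0.08 48 [0.558  0.0798 0.0684] 0.0722
0.1 53 [0.5588 0.0998 0.0674] 0.0717
0.12 47 [0.5593 0.1198 0.0648] 0.0694
0.14 2 [0.5601 0.1314 0.0624] 0.0626
cap 80 [ 0.5512436  -0.07282653  0.14302134] [ 0.5414778  -0.08244958  0.13906955] [ 0.56137146 -0.06243589  0.14643018]
```

View pics/topc.png

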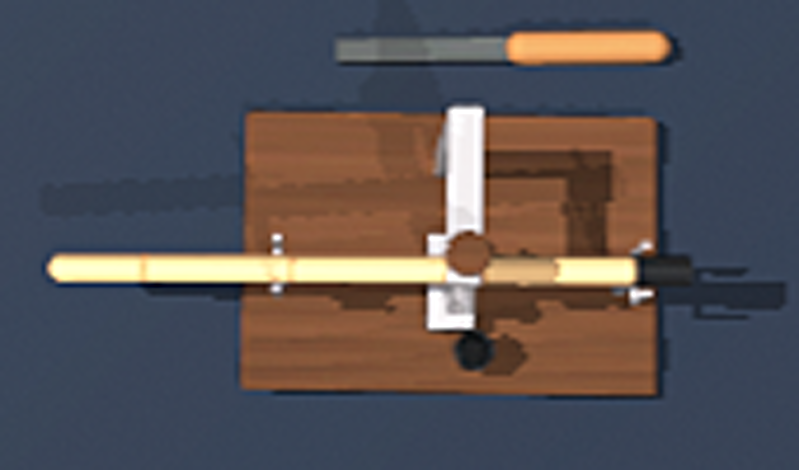

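The cap is at (0.551, -0.073), with the stand yawed about -0.045 rad. The handle lies along x ≈ 0.5512 + 0.045·(y + 0.073), tilted about -0.096 rad, and its +y end is near y = 0.133. I plan to push that end axially with the closed fingers in small steps, backing off and checking the tilt each time.

```bash
cat >> h.py <<'E'
from plant import *
E0=np.array([.5512,-.0728]); YAW=-.045
U=np.array([-np.sin(YAW),np.cos(YAW)])            # stand +y in world
X=np.array([np.cos(YAW),np.sin(YAW)])
RPY=[0,np.pi/2,-np.pi/2+YAW]                       # tool down, jaws across the handle
def pt(s,z): return [*(E0+s*U),z]                  # s = distance from edge along the handle
def tilt(name="top",save=None):
    im,d=get_image(name);c=get_calibration(name)
    np.savez("last.npz",im=im,d=d,K=c["intrinsics"],T=c["world_from_camera"])
    if save: cv2.imwrite(save,im[:,:,::-1])
    P,I=cloud("last.npz");P=P.reshape(-1,3);I=I.reshape(-1,3).astype(int)
    s=(P[:,:2]-E0)@U;x=(P[:,:2]-E0)@X;z=P[:,2]
    m=(abs(x)<.012)&(abs(s)<.25)&(z>.05)&(z<.105)&(I[:,0]>90)&(I[:,0]-I[:,2]>35)&(I[:,1]>60)
    m&=(abs(s)>.022)
    k=m&(s<.16)
    f=np.polyfit(s[k],z[k],1)
    for _ in range(3):
        r=abs(np.polyval(f,s[k])-z[k])<.006
        f=np.polyfit(s[k][r],z[k][r],1)
    return round(f[0],4),round(f[1],4),int(r.sum()),round(s[m].min(),4),round(s[m].max(),4)
E
python3 - <<'E'
from h import *
print(tilt())
gripper_to(0.0,20)
for s,z in((.24,.2),(.24,.04),(.12,.04)): print(inverse_kinematics(pt(s,z),RPY))
movep(pt(.24,.2),RPY); move_l(pt(.24,.04),.2)
o=observe();print(o["time_s"],o["eef_pos"],o["opening"],o["ft_force"])
print(tilt(save="pics/a1.png"))
E
```

```text
(np.float64(-0.1009), np.float64(0.0837), 516, np.float64(-0.087), np.float64(0.2048))
[ 1.54301950e-01  1.52358358e-01  1.66411037e+00 -4.44089210e-16
  1.32512392e+00  1.99301950e-01]
[ 1.54301950e-01  3.39866767e-01  1.76804185e+00 -4.44089210e-16
  1.03368403e+00  1.99301950e-01]
[-5.67993176e-02  2.82321395e-01  1.84202252e+00 -4.44089210e-16
  1.01724874e+00 -1.17993176e-02]
3.7167 [0.56304576 0.16736251 0.04126946] -0.00023470337124599763 [ 1.39767682  0.14959824 -0.61395519]
(np.float64(-0.0988), np.float64(0.0837), 522, np.float64(-0.0869), np.float64(0.2046))
```

View pics/a1.png

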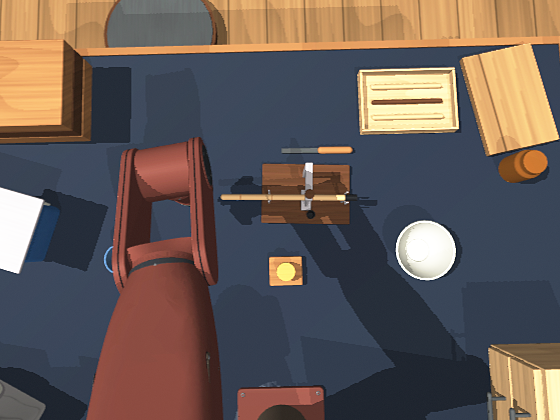

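The arm is in place and the top camera still sees the handle, with its +y end at (221,197). Now the first push, to learn the contact offset, then stepping with an automatic stop.

```bash
python3 - <<'E'
from h import *
s=.2046+.011-.010
move_l(pt(s,.04),.05); move_l(pt(s+.003,.04),.05)
print(observe()["time_s"],tilt())
for i in range(5):
    s-=.0035
    move_l(pt(s,.04),.03); move_l(pt(s+.003,.04),.03); hold(.25)
    t=tilt(); print(round(observe()["time_s"],2),round(s,4),*t)
    if t[0]>-.08: break
E
```

```text
4.8583 (np.float64(-0.0968), np.float64(0.0836), 547, np.float64(-0.0963), np.float64(0.1783))
5.83 0.2021 -0.0991 0.0836 558 -0.1008 0.173
6.74 0.1986 -0.097 0.0836 558 -0.1031 0.1688
7.66 0.1951 -0.0046 0.0835 577 -0.1094 0.1622
```

```bash
python3 - <<'E'
from h import *
move_l(pt(.24,.04),.06); hold(1.); print(observe()["time_s"],tilt())
hold(.7); print(tilt()); 
move_l(pt(.24,.25),.2); print(tilt(save="pics/b1.png"),observe()["time_s"])
im,_=get_image("scene"); cv2.imwrite("pics/b2.png",cv2.resize(im[170:290,160:320,::-1],None,fx=4.5,fy=4.5,interpolation=cv2.INTER_CUBIC))
E
```

```text
9.5083 (np.float64(0.0011), np.float64(0.0834), 583, np.float64(-0.1091), np.float64(0.1832))
(np.float64(0.0021), np.float64(0.0835), 583, np.float64(-0.1091), np.float64(0.1831))
(np.float64(0.0008), np.float64(0.0835), 558, np.float64(-0.1071), np.float64(0.1832)) 11.5583
```

View pics/b2.png

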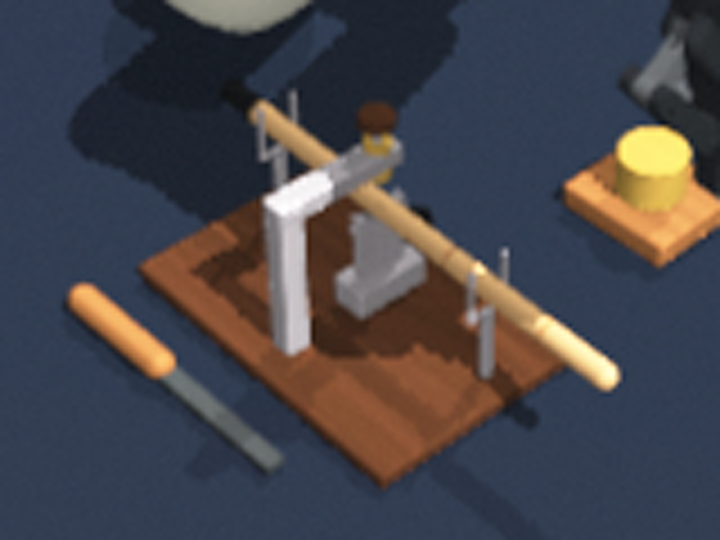

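The slope is about 0.001 rad over several seconds, and the scene picture shows the handle clear of both forks and the marker up. Next I press the cap with a force guard.

```bash
python3 - <<'E'
from h import *
def st(n):
    o=observe();print(n,round(o["time_s"],2),o["eef_pos"].round(4),o["ft_force"].round(2))
move_l(pt(0,.25),.2); move_l(pt(0,.152),.1); hold(.3)
F=[]
for _ in range(10): F.append(observe()["ft_force"]);hold(.02)
F=np.array(F);print(F.mean(0),F.std(0)); st("above"); print(tilt("scene"))
print(move_l(pt(0,.1345),.015,max_force=6.5)); hold(.2); st("8.5mm down")
E
```

```text
[0.10164558 0.0845096  0.07872317] [0.4866673  0.38103476 0.47478374]
above 14.56 [ 0.5512 -0.0728  0.1521] [ 0.78 -0.79 -0.74]
(np.float64(-0.0029), np.float64(0.0839), 342, np.float64(-0.1113), np.float64(0.185))
False
8.5mm down 16.12 [ 0.5512 -0.0728  0.1346] [-1.32 -0.88  2.91]
```

```bash
python3 - <<'E'
from h import *
def fz():
    F=[]
    for _ in range(12): F.append(observe()["ft_force"][2]);hold(.015)
    return np.mean(F)
z=.1345
for i in range(16):
    z-=.0004 if z<.1325 else .0008
    hit=move_l(pt(0,z),.006,max_force=5); f=fz(); o=observe()
    print(round(z,4),o["eef_pos"][2].round(4),hit,round(f,2),round(o["time_s"],2))
    if f>6.3 or hit: break
print(tilt("scene")); hold(.2)
E
```

```text
0.1337 0.1337 False 3.45 16.61
0.1329 0.1329 False 3.53 17.09
0.1321 0.1321 False 3.72 17.57
0.1317 0.1317 False 3.99 18.02
0.1313 0.1313 False 4.51 18.48
0.1309 0.1309 False 4.34 18.93
0.1305 0.1306 False 5.15 19.38
0.1301 0.1304 False 6.13 19.82
0.1297 0.1302 False 7.48 20.27
(np.float64(-0.0021), np.float64(0.0836), 346, np.float64(-0.1088), np.float64(0.185))
```

The point is in contact: total force is 7.5 N against about 4.7 N from the spring, so about 2.8 N on the handle, and the handle is level. I release straight up.

```bash
python3 - <<'E'
from h import *
move_l(pt(0,.146),.02); hold(.3); move_l(pt(0,.27),.1); move_l([.40,.25,.30],.2); hold(1)
print(tilt(save="pics/c1.png")); P,I=cloud("last.npz"); S=P[145:235,215:380].reshape(-1,3); c=S[S[:,2]>.13]; print("cap",len(c),c.mean(0)); print(observe()["time_s"])
im,_=get_image("scene"); cv2.imwrite("pics/c2.png",cv2.resize(im[170:290,160:320,::-1],None,fx=4.5,fy=4.5,interpolation=cv2.INTER_CUBIC))
print(tilt("scene"))
E
```

```text
(np.float64(0.001), np.float64(0.0834), 557, np.float64(-0.1093), np.float64(0.1831))
cap 80 [ 0.55125411 -0.07282964  0.14295304]
26.175
(np.float64(-0.0027), np.float64(0.084), 346, np.float64(-0.112), np.float64(0.186))
```

View pics/c2.png

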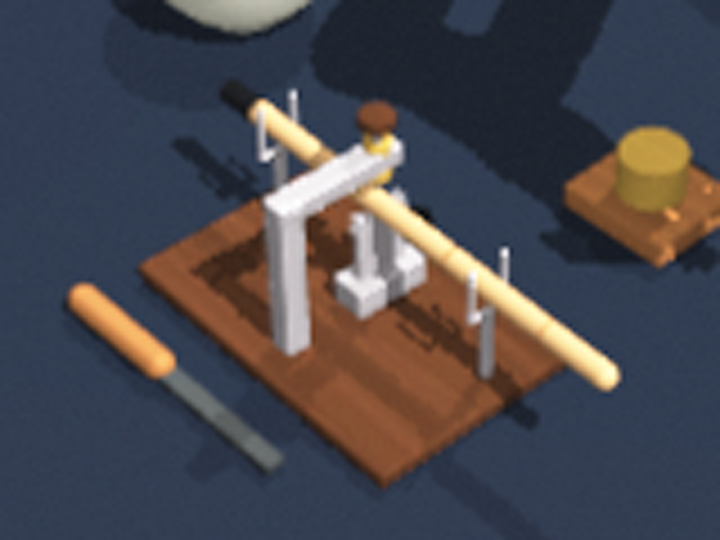

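The handle is level, the cap is back up at z = 0.143 m, and nothing else has moved.

```bash
python3 -c "
from plant import *
job_done()"
```

```text
the job is handed in; nothing more can be done
```

The handle is balanced level on the knife edge, the marker has pressed it and sprung back up, and the job is handed in at about 26 s of the 70 s allowed. No verdict is reported.

- **Balancing:** I did not grip the handle. I pushed its +y end along with the closed fingers in small steps, backing off each time to check the tilt. It went level after about 22 mm and stayed within about 0.003 rad once the arm was clear. Its middle is roughly 24 mm from the edge.
- **Marker press:** I pressed the cap down in 0.4–0.8 mm steps until the force on the tool averaged 7.5 N. Taking off about 4.7 N for the spring, the point pressed the handle with roughly 2.8 N. That is an estimate, since single force readings carry about 0.5 N of noise. The handle measured level under the press.
- **Last checks:** Before hand-in, the handle's slope was +0.001 rad from the top camera and -0.003 rad from the scene camera. The cap was back at z = 0.143 m, its starting height. The file and the weight's block looked unmoved in the last picture. I did not measure the other bystanders again, but the arm did not work near them. No check failed or disagreed.

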